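Slide the mould home under the dust hood and switch the extractor on

ROBOT

A 6-joint arm with a two-finger parallel gripper is mounted at the origin on the work surface. World frame = base frame: x ahead of the robot, y to its left, z up, the work surface at z = 0. Lengths are in mm, angles in rad, forces in N, time in s.
With the tool pointing down it reaches from about 300 to 775 mm from the base axis. Payload 14.6 kg.
Tool frame: the origin (TCP) lies at the very end of the fingers, on their centre line; the grasp point (between the pads) lies 19 mm behind it; y points along the fingers, z is the direction in which the jaws open and shut, and the axes are right-handed (so a half turn about y gives the same grasp; the last joint's range is limited). The gripper opens to 94 mm and grips with 3 to 60 N. Pads are 16 mm wide; open, the fingers measure 119 mm over their backs; the gripper's body (75 mm by 177 mm) begins 78 mm behind the grasp point.
Start: joints at [-1.322, 0.3, 1.521, -0, 1.321, -0.067], TCP at [170.81, -522.793, 166.746] pointing down, gripper open.
Joint ranges: [-3.03, 3.03], [-0.79, 2.21], [0.23, 2.52], [-1.04, 4.18], [0, 3.07], [-2.55, 2.55]. Speed limits (rad/s): [2.22, 2.22, 2.57, 3.14, 3.14, 3.14].

INTERFACE

Orientations are given as a unit quaternion [x, y, z, w].
In Python, from cell import env gives the robot as it stands.
- The arm moves only by the tool arm_command, never from a script. Its argument "deltas" is a list that holds one entry, the list of rows, each a list of 7 numbers: the gripper's target within -1 to 1 (fully open at 1, half-way at 0, shut at -1), then the shift along the tool's x, y, z in mm, then the turn, a rotation vector about the tool's x, y, z in units of 8 degrees (1.0 is 8 degrees). A call has 1 to 5 rows; each row shifts and turns the pose as measured when the row begins, along the tool's axes as they then stand; what a row does not reach is not made up. A row lasts 1/10 s, in which the tool goes at most 50 mm and 8.59 degrees, less where a joint would pass 70% of its speed; a pose out of reach is approached as far as the arm can. A call with a gripper value outside its range is refused whole. The fingers move at their own pace and stop on an object; "grip_force" is the grip in N (left out, the last holds). Time passes only in rows, so rows that do not move let the fingers close. It gives the time, the measured TCP pose, the force and the opening at its end, in the units of the state.
- env.get_obs(): the state, without advancing time (a new reading comes with each control period).
- env.get_image(name): name is "scene" or "side" or "wrist"; returns (picture, depth): 480x640x3 uint8, blue, green, red; 480x640 float32, mm along the optical axis (not along the pixel's ray), 0 where there is no reading.
- env.get_calibration(name): a dict with "camera_matrix" (3x3 intrinsics, pixels), "rvec" (rotation vector, rad) and "tvec" (3), from world to camera coordinates, as OpenCV has them; the wrist camera has in their place "mount" (4x4, takes a point from camera to tool coordinates, whose origin is the TCP and whose axes are the tool frame's). Camera axes: x right, y down, z forward; pixel columns grow to the right and rows downward; lengths in mm; the calibration is good to about 2 mm. A picture is of the moment at which its call begins: read the wrist's pose just before it. get_calibration takes no time and is no camera call.
- env.sign_off(): hands the job in, once; it reports no verdict.
The state is a dict: "clock": time; "joint_positions": joint angles; "joint_vel": joint speeds; "joint_torque": joint torques, N m; "tool_pos": TCP position; "tcp_rot": TCP orientation; "ft_force": force on the tool from outside, world axes, zero at the start; "torque": the same for the moment, N m; "finger_gap": finger opening in mm.
Only numpy, scipy, OpenCV 4.12 (cv2) and the standard library are available. Lean on these libraries where they do the work, as an engineer would, in place of code of your own. Each camera call takes 0.05 s, during which the arm holds its last target. There are 200 camera calls.

TASK

Lift the dark wooden batten out of the lane and leave it lying in the red tray. Then, keeping the mould flat on the bench, slide it along, flat against the aluminium fence, into the blue dust hood until it is fully home on the sprung stop plate hidden inside: feel for the stop, press its plate all the way in and do not ram it. Only after that throw the red lever on the yellow box fully over to on; leave the mould home, and do not shift the other things on the bench.

Things in the scene. Friction and masses are not known exactly. Their poses are not given: they have to be found in the camera images.
- station: Fixed aluminium fence strip, 22 mm thick, 20 mm high. Origin on the bench at its straight guide face, which looks to -x (towards the robot). y runs along the fence (roughly to the robot's left) towards the hood; the fence spans y -360 to +260 mm. The lane is the bench before it; the mould ends with its long side on the guide face, its middle at x = -45 mm.
- hood: Blue dust hood over the lane's left end; origin and axes as the station. Spans x -130..27, y 110..250, top z 68, roof underside 63 mm; only the mouth (y=110, yellow edge) is open. Hidden inside, centred on x=-45, z 12..42: the stop, a black plate 60 mm wide, its face 45 to 115 mm inside the mouth (varies). It gives 6 mm against a weak spring (0.8-2 N), then is solid. Over 40 N is ramming.
- mould: Plaster mould half in a plywood case: a block 90 (x) by 180 (y) by 42 mm high, white top with terracotta cavity outline, 0.65 to 0.9 kg, sliding friction 3 to 6 N, stays where left. Origin: centre of its underside. Starts in the lane right of the batten, off the fence and askew; its +y end goes into the hood, at least 55 mm of it stays outside.
- batten: Dark wooden batten lying across the lane between mould and hood: 120 mm (x) by 35 mm (y) by 45 mm high, 0.13 kg. Origin: centre of its underside.
- batten_center (a point): Centre of the batten.
- tray: Fixed red open tray, 200 mm (x) by 140 mm (y), 35 mm high outside, walls and floor about 4 mm, at the left. Origin: centre of its underside.
- isolator_base: Yellow box of the extractor's toggle switch, fixed to the bench: 70 mm (x) by 50 mm (y) by 25 mm high. Origin: centre of its underside. The lever's pivot is on its middle, 22 mm above the bench, the axis along its y; off leans to box -x, on to box +x.
- isolator (a joint): Angle of the lever in rad: 0 = off (leaning 0.5 rad to box -x), 1.0 = fully on (leaning 0.5 rad to box +x). It stays where it is left.
- isolator_tip (a point): Centre of the red ball, 26 mm across, on the lever's end, 80 mm from the pivot (lever rod 10 mm thick).
- blue_bottle: Blue bottle, 64 mm across, 190 mm high, standing; origin at the centre of its underside. Not to be shifted.
- glue_jar: White jar with orange cap, 70 mm across, 100 mm high; origin at the centre of its underside. Not to be shifted.
- paint_can: Can with green label, 74 mm across, 110 mm high; origin at the centre of its underside. Not to be shifted.
- mug: Blue mug, 72 mm across, 90 mm high, handle to its +y; origin at the centre of its underside. Not to be shifted.
- tape_measure: Red and black tape measure, 70 (x) by 35 (y) by 40 mm high; origin at the centre of its underside. Not to be shifted.
- tape_roll: Green ring of tape lying flat, 96 mm across, 25 mm high; origin at the centre of its underside. Not to be shifted.
- rasp_block: Cork sanding block, 110 (x) by 60 (y) by 30 mm high; origin at the centre of its underside. Not to be shifted.

How it is judged:
By the outcome, as a careful person would: the job done as asked, in the order asked, and still so for the second after the job is handed in, with the robot touching nothing.
It also fails if it takes over 72 s, if anything falls off the work surface, if the arm or the gripper's body presses on something with over 40 N, if the wrist force passes 120 N, or if a joint passes its speed limit or range.

## Working session

There is one attempt and no reset: what is moved stays moved. The work goes in short steps, Python scripts to look and compute and a tool call to move; the robot and the scene stay as the last step left them, time stands still between calls to the robot, and variables do not carry over. Pictures are saved under pics/ and viewed, about 8 in all and at most 12, crops included, and the job is handed in when it is done.

Besides the shell and the picture viewer there is one more tool, called after "Request:" by a JSON object that holds its "method" and its "body". arm_command: Moves the arm, as the interface text tells. Its arguments: {"type":"object","properties":{"deltas":{"type":"array","items":{"type":"array","items":{"type":"array","items":{"type":"number"}}}},"grip_force":{"type":"number"}},"required":["deltas"]}

```bash
ls; mkdir -p pics; cat > h.py <<'E'
import numpy as np,cv2
from scipy.spatial.transform import Rotation as R
from cell import env
def cam(name):
    o=env.get_obs(); im,d=env.get_image(name); c=env.get_calibration(name)
    K=np.array(c["camera_matrix"])
    if name=="wrist":
        M=np.array(c["mount"]); T=np.eye(4); T[:3,:3]=R.from_quat(o["tcp_rot"]).as_matrix(); T[:3,3]=o["tool_pos"]; T=T@M
    else:
        A=np.eye(4); A[:3,:3]=R.from_rotvec(np.ravel(c["rvec"])).as_matrix(); A[:3,3]=np.ravel(c["tvec"]); T=np.linalg.inv(A)
    v,u=np.mgrid[:480,:640]
    P=np.stack([(u-K[0,2])/K[0,0]*d,(v-K[1,2])/K[1,1]*d,d],-1)
    W=P@T[:3,:3].T+T[:3,3]; W[d==0]=np.nan
    return im,d,W
def topview(ims,x0,x1,y0,y1,s=1.0):
    pass
E
python3 - <<'E'
from h import *
for n in("scene","side"):
    im,d,W=cam(n); cv2.imwrite(f"pics/{n}0.png",im); np.savez(f"/tmp/{n}0.npz",im=im,d=d,W=W)
o=env.get_obs();print(o)
E
```

```text
pics
{'clock': 0.1, 'joint_positions': array([-1.32157477e+00,  3.00419993e-01,  1.52148319e+00,  1.44897609e-05,
        1.32070057e+00, -6.65963482e-02]), 'joint_vel': array([-0.00218044, -0.00143815, -0.00140294,  0.0021375 , -0.00026336,
       -0.00147617]), 'joint_torque': array([ 9.89371911e-04, -5.32648265e+01, -3.53284764e+01,  7.09819794e-02,
        2.35219690e-02, -7.33900970e-05]), 'tool_pos': array([ 170.76568247, -522.54479284,  166.25579404]), 'tcp_rot': array([-0.11122142,  0.6986657 , -0.69795282,  0.11116611]), 'ft_force': array([ 0.96692054,  0.71178812, -0.20984566]), 'torque': array([-0.03047176, -0.03142436,  0.0788164 ]), 'finger_gap': 94.02665026519338}
```

View pics/scene0.png

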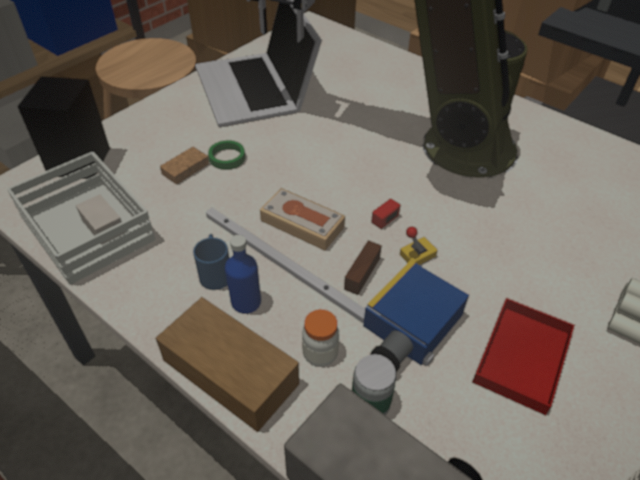

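View pics/side0.png

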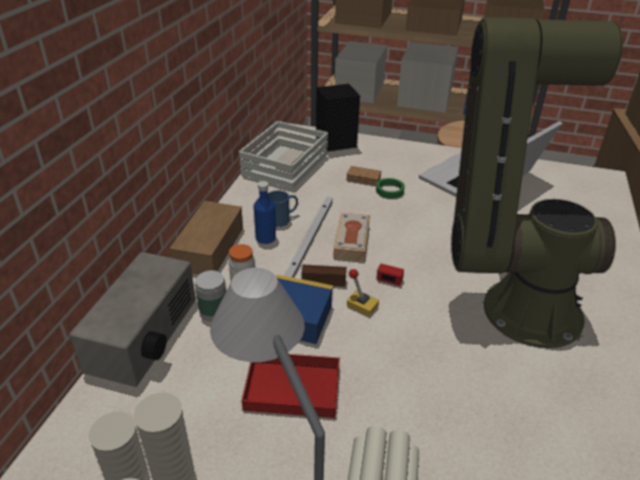

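The scene picture shows the mould at about (303,217), the batten (363,266), the fence running from (210,213) to (365,310), the hood (418,310), the tray (525,355) and the lever ball (412,232). In the side view, the lane runs between the fence and the isolator. Next I'll measure positions by colour and height.

```bash
python3 - <<'E'
from h import *
S={n:np.load(f"/tmp/{n}0.npz") for n in("scene","side")}
# (name, z range, scene roi center, radius, side center)
T=[("mould",(36,50),(303,217),60,(352,237),50),("batten",(39,51),(363,266),35,(324,274),40),("fence",(15,25),(290,262),110,(312,240),70),
("hood",(62,74),(418,310),70,(305,305),60),("tray",(30,42),(525,355),75,(293,385),75),("isobase",(21,29),(418,250),25,(362,300),25),("tapem",(34,46),(386,212),25,(390,274),25),("jar",(90,110),(320,325),35,(240,255),25),("can",(102,118),(374,370),30,(210,280),30)]
for n,(a,b),c1,r1,c2,r2 in T:
    for cn,c,r in(("scene",c1,r1),("side",c2,r2)):
        W=S[cn]["W"]; v,u=np.mgrid[:480,:640]
        m=(abs(u-c[0])<r)&(abs(v-c[1])<r)&(W[...,2]>a)&(W[...,2]<b)
        m=m.astype(np.uint8); k,l,st,ce=cv2.connectedComponentsWithStats(m)
        if k<2: print(n,cn,"none");continue
        i=1+st[1:,4].argmax(); P=W[l==i]
        rc=cv2.minAreaRect(P[:,:2].astype(np.float32)); print(n,cn,len(P),"c",np.round(rc[0],1),"s",np.round(rc[1],1),"a",round(rc[2],1),"z",np.median(P[:,2]).round(1), "bp",np.round(cv2.boxPoints(rc)).astype(int).tolist())
for cn,c in(("scene",(412,232)),("side",(354,273))):
    im=S[cn]["im"].astype(int);W=S[cn]["W"];v,u=np.mgrid[:480,:640]
    m=(abs(u-c[0])<12)&(abs(v-c[1])<12)&(im[...,2]>2*im[...,0])&(im[...,2]>2*im[...,1])&(W[...,2]>60)
    print("ball",cn,m.sum(),W[m].mean(0),W[m].min(0),W[m].max(0))
E
```

```text
mould scene 2226 c [ 516.1 -152. ] s [ 96.2 183. ] a 8.1 z 42.6 bp [[456, -68], [481, -249], [577, -236], [551, -55]]
mould side 1127 c [ 516.6 -149.2] s [ 90.1 187.7] a 8.2 z 41.7 bp [[459, -63], [485, -249], [575, -236], [548, -50]]
batten scene 749 c [545.6  46.3] s [123.7  36.2] a 12.7 z 45.8 bp [[481, 50], [489, 15], [610, 42], [602, 78]]
batten side 438 c [546.2  46.1] s [120.9  45.5] a 12.6 z 44.6 bp [[482, 55], [492, 11], [610, 37], [600, 81]]
fence scene 1766 c [ 638.4 -107.8] s [465.9  26.4] a 89.6 z 20.6 bp [[624, -341], [650, -341], [653, 125], [627, 125]]
fence side 621 c [ 638.  -132.2] s [421.8  24.5] a 89.8 z 19.8 bp [[625, -343], [650, -343], [651, 79], [626, 79]]
hood scene 4996 c [607.3 199.5] s [141.8 221.1] a 89.5 z 69.0 bp [[496, 130], [717, 128], [718, 269], [497, 271]]
hood side 1479 c [574.5 199.2] s [145.3 152.8] a 89.1 z 68.2 bp [[497, 128], [650, 125], [652, 271], [499, 273]]
tray scene 934 c [513.  410.5] s [206.5 140.1] a 11.4 z 35.3 bp [[398, 459], [426, 322], [628, 362], [600, 500]]
tray side 273 c [471.5 402.6] s [113.8 144.6] a 11.4 z 34.3 bp [[401, 
[... 490 characters left out ...]
 821 c [757.5 102.8] s [61.9 58.6] a 39.0 z 100.8 bp [[715, 106], [752, 61], [800, 100], [763, 145]]
jar side 326 c [757. 103.] s [57.4 66. ] a 21.5 z 99.5 bp [[718, 123], [742, 62], [796, 83], [772, 144]]
can scene 1235 c [781.5 241.5] s [69.2 67.5] a 63.2 z 110.9 bp [[736, 226], [796, 195], [827, 257], [767, 288]]
can side 473 c [779.7 242.5] s [67.6 72.1] a 21.5 z 109.8 bp [[735, 264], [761, 197], [824, 221], [798, 288]]
ball scene 64 [461.60609454 102.44274232 103.62898128] [452.51287387  91.02740594  93.90186797] [468.87727234 110.86828998 112.55330906]
ball side 47 [452.95263358 106.44149187 103.13156895] [444.78279071  96.68566219  93.94187352] [461.16886247 116.86656045 109.478903  ]
```

```bash
cat >> h.py <<'E'
def yawpose(yaw_z):  # tool pointing down, jaw axis (tool z) at world angle yaw_z (deg)
    a=np.radians(yaw_z); z=np.array([np.cos(a),np.sin(a),0]); y=np.array([0,0,-1.]); return R.from_matrix(np.stack([np.cross(y,z),y,z],1))
def need(p,yaw,o=None):
    o=o or env.get_obs(); A=R.from_quat(o["tcp_rot"]); best=None
    for k in(0,180):
        rv=(A.inv()*yawpose(yaw+k)).as_rotvec()
        if best is None or np.linalg.norm(rv)<np.linalg.norm(best): best=rv
    print("tcp",np.round(o["tool_pos"],1),"d_tool",np.round(A.inv().apply(np.array(p)-o["tool_pos"]),1),"turn8",np.round(np.degrees(best)/8,2),"F",np.round(o["ft_force"],2),"gap",round(o["finger_gap"],1),"t",o["clock"],"jaw",np.round(np.degrees(np.arctan2(*A.as_matrix()[[1,0],2])),2))
E
python3 - <<'E'
from h import *
o=env.get_obs(); print(np.round(R.from_quat(o["tcp_rot"]).as_matrix(),3)); print(np.array(env.get_calibration("wrist")["mount"]).round(2))
need([546,46,150],102.6); need([546,46,150],-77.4)
W=np.load("/tmp/side0.npz")["W"]; print("lamp",W[330,255],W[450,318],W[290,255],"rolls",W[450,380]); W=np.load("/tmp/scene0.npz")["W"]
for p in((345,398),(300,630)):print(W[p])
E
```

```text
[[-0.951 -0.     0.311]
 [-0.311  0.001 -0.951]
 [-0.    -1.    -0.001]]
[[  -0.      0.97    0.24  -67.82]
 [   0.     -0.24    0.97 -217.79]
 [   1.      0.     -0.     -0.4 ]
 [   0.      0.      0.      1.  ]]
tcp [ 170.8 -522.5  166.3] d_tool [-533.3   16.7 -423.9] turn8 [ 0.01  0.69 -0.  ] F [ 0.97  0.71 -0.21] gap 94.0 t 0.1 jaw -71.91
tcp [ 170.8 -522.5  166.3] d_tool [-533.3   16.7 -423.9] turn8 [ 0.01  0.69 -0.  ] F [ 0.97  0.71 -0.21] gap 94.0 t 0.1 jaw -71.91
lamp [453.4703978  714.57617955 500.812366  ] [349.99507861 776.12567704 373.38683062] [462.26973747 685.98856816 542.30318128] rolls [290.99831857 553.71031111  73.38783108]
[684.62383741 227.42094952  63.75164849]
[317.14032563 519.71072865  79.71156422]
```

Request:
{"method": "arm_command", "body": {"deltas": [[[1,-38,0,-30,0,0.69,0],[1,-38,0,-30,0,0,0],[1,-38,0,-30,0,0,0],[1,-38,0,-30,0,0,0],[1,-38,0,-30,0,0,0]]]}}

```text
clock: 0.6
tool_pos: [321.0, -328.5, 164.1]
tcp_rot: [-0.074, 0.705, -0.702, 0.073]
ft_force: [1.5, -0.7, 0.5]
finger_gap: 94.0
```

Request:
{"method": "arm_command", "body": {"deltas": [[[1,-38,0,-30,0,0,0],[1,-38,0,-30,0,0,0],[1,-38,0,-30,0,0,0],[1,-38,0,-30,0,0,0],[1,-38,0,-30,0,0,0]]]}}

```text
clock: 1.1
tool_pos: [479.1, -134.6, 164.3]
tcp_rot: [-0.074, 0.705, -0.702, 0.072]
ft_force: [0.7, -1.3, -0.3]
finger_gap: 93.9
```

```bash
python3 - <<'E'
from h import *
need([546,46,130],-77.4)
E
```

```text
tcp [ 479.1 -134.6  164.3] d_tool [-102.6   34.9 -162.8] turn8 [ 0.03 -0.09  0.01] F [ 0.71 -1.31 -0.34] gap 93.9 t 1.1 jaw -78.14
```

```bash
cat >> h.py <<'E'
def rect(W,zr,c,r):
    m=(np.hypot(W[...,0]-c[0],W[...,1]-c[1])<r)&(W[...,2]>zr[0])&(W[...,2]<zr[1])
    k,l,st,_=cv2.connectedComponentsWithStats(m.astype(np.uint8)); i=1+st[1:,4].argmax(); P=W[l==i]
    rc=cv2.minAreaRect(P[:,:2].astype(np.float32)); print(len(P),"c",np.round(rc[0],1),"s",np.round(rc[1],1),"a",round(rc[2],2),"z",np.median(P[:,2]).round(1)); return l==i
E
python3 - <<'E'
from h import *
im,d,W=cam("wrist"); cv2.imwrite("pics/w1.png",im)
rect(W,(35,50),(516,-150),115); 
E
```

```text
15512 c [ 514.6 -152.9] s [ 90.1 180.2] a 8.06 z 41.9
```

Request:
{"method": "arm_command", "body": {"deltas": [[[1,-34,10,-45,0,0,0],[1,-34,10,-45,0,0,0],[1,-34,10,-45,0,0,0],[1,-1,2,-28,0,-0.09,0]]]}}

```text
clock: 1.55
tool_pos: [538.2, 29.2, 136.0]
tcp_rot: [-0.079, 0.705, -0.701, 0.078]
ft_force: [0.0, 0.9, 0.2]
finger_gap: 94.1
```

```bash
python3 - <<'E'
from h import *
im,d,W=cam("wrist"); cv2.imwrite("pics/w2.png",im)
rect(W,(38,52),(546,46),80); need([546,46,12],-77.4)
E
```

```text
4663 c [543.5  45.4] s [120.8  35. ] a 12.37 z 44.9
tcp [536.7  31.8 136. ] d_tool [-12.5 124.  -11. ] turn8 [0.05 0.04 0.02] F [0.39 2.45 0.84] gap 93.8 t 1.6 jaw -77.09
```

View pics/w2.png

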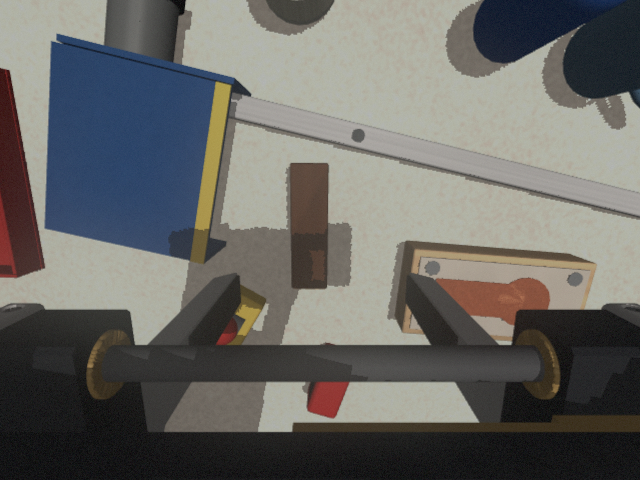

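The wrist view shows the batten at about (309,225), between the fingers and clear of the mould, the hood and the lever. I'll descend and grasp it.

Request:
{"method": "arm_command", "body": {"deltas": [[[1,-9,0,-10,0,0.07,0],[1,0,40,0,0,0,0],[1,0,40,0,0,0,0]]]}}

```text
clock: 1.9
tool_pos: [545.5, 46.4, 58.1]
tcp_rot: [-0.076, 0.705, -0.701, 0.079]
ft_force: [0.8, 0.3, -0.6]
finger_gap: 94.1
```

```bash
python3 - <<'E'
from h import *
need([543.5,45.4,12],-77.6)
E
```

```text
tcp [545.5  46.4  58.1] d_tool [ 2.4 46.   0.7] turn8 [ 0.03  0.02 -0.04] F [ 0.78  0.31 -0.59] gap 94.1 t 1.9 jaw -77.44
```

Request:
{"method": "arm_command", "body": {"deltas": [[[1,2,24,1,0,0,0],[1,0,22,0,0,0,0],[1,0,0,0,0,0,0],[-1,0,0,0,0,0,0],[-1,0,0,0,0,0,0]]], "grip_force": 20}}

```text
clock: 2.4
tool_pos: [540.7, 44.3, 6.6]
tcp_rot: [-0.078, 0.705, -0.701, 0.076]
ft_force: [-1.3, 0.3, 0.4]
finger_gap: 81.3
```

Request:
{"method": "arm_command", "body": {"deltas": [[[-1,0,0,0,0,0,0],[-1,0,0,0,0,0,0],[-1,0,0,0,0,0,0],[-1,0,0,0,0,0,0]]]}}

```text
clock: 2.8
tool_pos: [542.5, 44.1, 9.9]
tcp_rot: [-0.077, 0.705, -0.701, 0.078]
ft_force: [-0.7, 0.1, 0.1]
finger_gap: 49.8
```

Request:
{"method": "arm_command", "body": {"deltas": [[[-1,0,0,0,0,0,0],[-1,0,0,0,0,0,0],[-1,0,0,0,0,0,0],[-1,0,0,0,0,0,0]]]}}

```text
clock: 3.2
tool_pos: [542.6, 44.2, 10.2]
tcp_rot: [-0.076, 0.705, -0.701, 0.078]
ft_force: [0.5, 0.3, -0.1]
finger_gap: 17.6
```

Request:
{"method": "arm_command", "body": {"deltas": [[[-1,0,-20,0,0,0,0],[-1,0,-30,0,0,0,0],[-1,0,-30,0,0,0,0],[-1,0,-30,0,0,0,0],[-1,0,-20,0,0,0,0]]]}}

```text
clock: 3.7
tool_pos: [540.3, 43.4, 141.3]
tcp_rot: [-0.079, 0.705, -0.701, 0.076]
ft_force: [0.8, 0.8, 0.2]
finger_gap: 0.6
```

```bash
python3 - <<'E'
from h import *
need([513,410,130],-78.6)
E
```

```text
tcp [540.3  43.4 141.3] d_tool [ -53.2   13.5 -363.7] turn8 [0.05 0.15 0.03] F [0.77 0.85 0.23] gap 0.6 t 3.7 jaw -77.44
```

The gripper closed without the batten. I need to look.

```bash
python3 - <<'E'
from h import *
im,d,W=cam("wrist"); im2,d2,W2=cam("scene")
cv2.imwrite("pics/w3.png",np.hstack([cv2.resize(im,(400,300)),im2[150:350,250:516].repeat(1,0)[:300] if 0 else cv2.resize(im2[150:350,240:507],(400,300))]))
try: rect(W,(38,52),(546,46),80)
except Exception as e: print(e)
rect(W2,(38,52),(546,46),80)
E
```

```text
3880 c [552.2  47.1] s [103.5  34.9] a 11.76 z 44.9
764 c [546.9  46.3] s [122.5  36.5] a 12.08 z 45.6
```

View pics/w3.png

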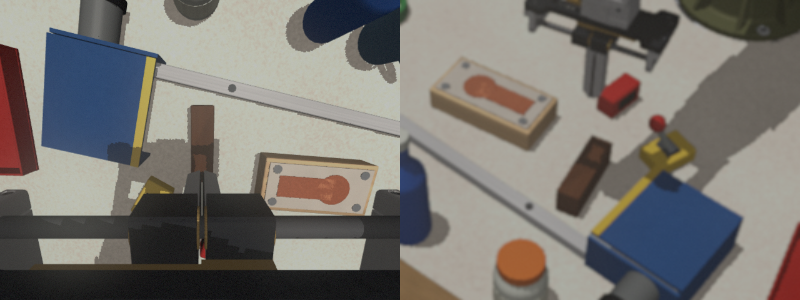

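```bash
python3 - <<'E'
from h import *
o=env.get_obs(); p=o["tool_pos"]; print(p,o["joint_positions"])
for n in("scene","side"):
    c=env.get_calibration(n); uv,_=cv2.projectPoints(np.array([p]),np.array(c["rvec"]),np.array(c["tvec"]),np.array(c["camera_matrix"]),None); print(n,uv.ravel())
    im,d,W=cam(n); m=(W[...,2]>125)&(W[...,2]<200)&(np.hypot(W[...,0]-500,W[...,1]-40)<120); print(m.sum(),W[m].min(0),W[m].max(0),np.median(W[m],0))
    q=m&(W[...,2]<165); v,u=np.nonzero(q); print(np.median(W[q],0) if q.any() else 0,np.median(u),np.median(v), W[q][:,2].min())
    if n=="side": cv2.imwrite("pics/s4.png",cv2.resize(im[120:360,200:520],(640,480)))
E
```

```text
[541.19145219  43.43621544 142.1012333 ] [0.00941942 0.30681421 1.57083107 0.00588456 1.26648961 1.35911142]
scene [367.27856296 226.43498498]
78 [529.3978628   33.94890094 181.08602455] [555.5649392   58.32122458 199.87667592] [550.58457849  46.7888721  193.62153132]
  return _methods._mean(a, axis=axis, dtype=dtype,
  ret = ret.dtype.type(ret / rcount)
Traceback (most recent call last):
ValueError: zero-size array to reduction operation minimum which has no identity
```

```bash
python3 - <<'E'
from h import *
im,d,W=cam("wrist"); print(env.get_calibration("wrist")["camera_matrix"])
o=env.get_obs();A=R.from_quat(o["tcp_rot"]); 
for v in range(255,345,8):
    q=W[v,312:330]; t=A.inv().apply(q-o["tool_pos"]); print(v,d[v,312:330:5].round(),t[::6].round().tolist())
im,d,W=cam("scene")
for v in range(195,232,3): print(v,d[v,362:374:3].round(), W[v,368].round(),im[v,368])
im,d,W=cam("side"); cv2.imwrite("pics/s4.png",cv2.resize(im[120:360,200:520],(640,480)))
E
```

```text
[[335.3015174    0.         322.76861785]
 [  0.         335.3015174  246.24892701]
 [  0.           0.           1.        ]]
255 [323. 323. 324. 324.] [[16.0, 93.0, -11.0], [16.0, 94.0, -5.0], [16.0, 94.0, 1.0]]
263 [325. 327. 326. 326.] [[24.0, 93.0, -11.0], [25.0, 94.0, -5.0], [24.0, 94.0, 1.0]]
271 [328. 328. 329. 328.] [[33.0, 94.0, -11.0], [32.0, 94.0, -5.0], [32.0, 94.0, 1.0]]
279 [177. 177. 181. 177.] [[-9.0, -51.0, -6.0], [-9.0, -50.0, -3.0], [-8.0, -46.0, 0.0]]
287 [167. 166. 169. 166.] [[-9.0, -62.0, -6.0], [-10.0, -63.0, -3.0], [-8.0, -59.0, 0.0]]
295 [157. 156. 159. 155.] [[-9.0, -72.0, -6.0], [-10.0, -75.0, -3.0], [-8.0, -69.0, 0.0]]
303 [145. 145. 153. 146.] [[-10.0, -84.0, -5.0], [-9.0, -83.0, -3.0], [-8.0, -79.0, 0.0]]
311 [ 83. 139. 153. 137.] [[-33.0, -142.0, -3.0], [-9.0, -90.0, -2.0], [-8.0, -87.0, 0.0]]
319 [ 78. 131. 153. 130.] [[-33.0, -147.0, -3.0], [-9.0, -98.0, -2.0], [-7.0, -94.0, 0.0]]
327 [ 74. 125. 154. 128.] [[-33.0, -151.0, -3.0], [-7.0, -101.0, -2.0], [-8.0, -102.0, 0.0]]
335 [ 69.  74. 153.  74.] [[-34.0, -156.0, -3.0], [-31.0, -151.0, -1.0], [-8.0
[... 182 characters left out ...]
96. 1093. 1091.] [551.  44. 227.] [65 67 70]
201 [1422. 1099. 1101. 1095.] [548.  44. 217.] [62 64 66]
204 [1413. 1112. 1107. 1103.] [548.  44. 210.] [59 61 63]
207 [1407. 1111. 1107. 1100.] [551.  47. 205.] [60 62 65]
210 [1124. 1118. 1118. 1115.] [548.  45. 194.] [63 66 68]
213 [1380. 1126. 1124. 1119.] [547.  46. 186.] [65 67 69]
216 [1380. 1379. 1131. 1125.] [547.  46. 177.] [101 107 109]
219 [1374. 1376. 1375. 1355.] [403. -44.   1.] [158 168 171]
222 [1364. 1371. 1365. 1369.] [412. -37.   3.] [157 166 171]
225 [1359. 1364. 1365. 1356.] [416. -34.  -2.] [154 164 170]
228 [1349. 1353. 1354. 1355.] [427. -26.   1.] [156 165 171]
231 [1344. 1345. 1349. 1344.] [434. -21.   0.] [156 165 170]
```

View pics/s4.png

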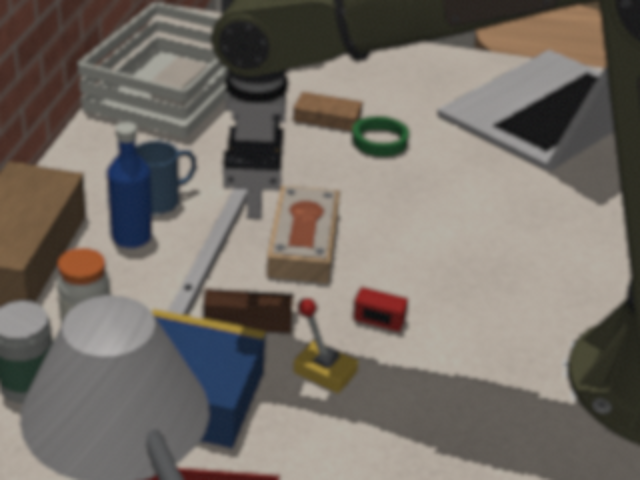

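The reported TCP is off: both cameras put the real fingertips about 40 mm short of it. That explains why the fingers closed above the batten. I'll calibrate by touching bare bench gently between the batten and the mould.

Request:
{"method": "arm_command", "body": {"deltas": [[[-1,12,10,28,0,0,0],[-1,12,25,29,0,0,0],[-1,0,40,0,0,0,0],[-1,0,40,0,0,0,0],[-1,0,20,0,0,0,0]]]}}

```text
clock: 4.5
tool_pos: [525.4, -18.8, -4.1]
tcp_rot: [-0.081, 0.705, -0.7, 0.074]
ft_force: [1.2, 0.1, 0.9]
finger_gap: 0.7
```

Request:
{"method": "arm_command", "body": {"deltas": [[[-1,0,0,0,0,0,0],[-1,0,4,0,0,0,0]]]}}

```text
clock: 4.7
tool_pos: [522.9, -18.6, -11.6]
tcp_rot: [-0.083, 0.706, -0.7, 0.072]
ft_force: [-0.4, 0.6, 0.4]
finger_gap: 0.3
```

Request:
{"method": "arm_command", "body": {"deltas": [[[-1,0,5,0,0,0,0],[-1,0,0,0,0,0,0],[-1,0,5,0,0,0,0],[-1,0,0,0,0,0,0]]]}}

```text
clock: 5.1
tool_pos: [524.0, -18.4, -20.2]
tcp_rot: [-0.082, 0.706, -0.7, 0.073]
ft_force: [-0.2, 0.4, -0.4]
finger_gap: 0.3
```

Request:
{"method": "arm_command", "body": {"deltas": [[[-1,0,3,0,0,0,0],[-1,0,0,0,0,0,0]]]}}

```text
clock: 5.3
tool_pos: [524.4, -18.4, -22.8]
tcp_rot: [-0.082, 0.705, -0.7, 0.073]
ft_force: [-0.5, -0.3, -0.2]
finger_gap: 0.8
```

Request:
{"method": "arm_command", "body": {"deltas": [[[-1,0,3,0,0,0,0],[-1,0,0,0,0,0,0]]]}}

```text
clock: 5.5
tool_pos: [524.5, -18.4, -25.8]
tcp_rot: [-0.082, 0.705, -0.7, 0.073]
ft_force: [-0.0, -0.2, 0.3]
finger_gap: 0.3
```

Request:
{"method": "arm_command", "body": {"deltas": [[[-1,0,3,0,0,0,0],[-1,0,0,0,0,0,0]]]}}

```text
clock: 5.7
tool_pos: [524.4, -18.4, -29.1]
tcp_rot: [-0.082, 0.705, -0.7, 0.073]
ft_force: [0.5, -0.0, 0.5]
finger_gap: 0.5
```

Request:
{"method": "arm_command", "body": {"deltas": [[[-1,0,3,0,0,0,0],[-1,0,0,0,0,0,0]]]}}

```text
clock: 5.9
tool_pos: [524.4, -18.4, -32.4]
tcp_rot: [-0.082, 0.705, -0.7, 0.073]
ft_force: [-0.3, 0.2, 0.8]
finger_gap: 0.5
```

Request:
{"method": "arm_command", "body": {"deltas": [[[-1,0,2,0,0,0,0],[-1,0,0,0,0,0,0]]]}}

```text
clock: 6.1
tool_pos: [524.3, -18.3, -34.6]
tcp_rot: [-0.082, 0.705, -0.7, 0.073]
ft_force: [0.7, 0.2, 0.5]
finger_gap: 0.5
```

Request:
{"method": "arm_command", "body": {"deltas": [[[-1,0,2,0,0,0,0],[-1,0,0,0,0,0,0]]]}}

```text
clock: 6.3
tool_pos: [524.3, -18.3, -36.8]
tcp_rot: [-0.082, 0.705, -0.7, 0.073]
ft_force: [-0.3, -0.4, -0.1]
finger_gap: 0.7
```

Request:
{"method": "arm_command", "body": {"deltas": [[[-1,0,2,0,0,0,0],[-1,0,0,0,0,0,0]]]}}

```text
clock: 6.5
tool_pos: [524.6, -18.4, -38.3]
tcp_rot: [-0.082, 0.705, -0.7, 0.074]
ft_force: [-1.2, 0.8, 1.4]
finger_gap: 0.7
```

```bash
python3 - <<'E'
from h import *
im,d,W=cam("wrist"); o=env.get_obs()
need([543.5,45.4,60],-77.6)
n=lambda a:np.round(a).tolist()
for v in range(262,300,4): print(v,n(d[v,300:344:4]))
E
```

```text
tcp [524.6 -18.3 -38.4] d_tool [-31.3 -98.2 -58.9] turn8 [0.06 0.03 0.08] F [-1.17 -0.2   3.36] gap 0.7 t 6.55 jaw -77.39
262 [187.0, 188.0, 188.0, 187.0, 188.0, 187.0, 188.0, 186.0, 187.0, 185.0, 187.0]
266 [188.0, 188.0, 187.0, 187.0, 187.0, 188.0, 187.0, 187.0, 187.0, 188.0, 187.0]
270 [188.0, 187.0, 188.0, 188.0, 187.0, 188.0, 187.0, 188.0, 188.0, 187.0, 189.0]
274 [189.0, 190.0, 0.0, 189.0, 186.0, 188.0, 188.0, 183.0, 186.0, 188.0, 188.0]
278 [190.0, 178.0, 180.0, 180.0, 179.0, 182.0, 184.0, 178.0, 179.0, 179.0, 180.0]
282 [172.0, 173.0, 173.0, 173.0, 173.0, 177.0, 177.0, 173.0, 173.0, 172.0, 172.0]
286 [166.0, 168.0, 166.0, 168.0, 167.0, 171.0, 171.0, 168.0, 167.0, 166.0, 167.0]
290 [162.0, 162.0, 162.0, 161.0, 162.0, 165.0, 166.0, 162.0, 162.0, 162.0, 161.0]
294 [157.0, 157.0, 156.0, 157.0, 157.0, 162.0, 162.0, 156.0, 157.0, 157.0, 158.0]
298 [151.0, 151.0, 152.0, 152.0, 151.0, 157.0, 157.0, 153.0, 152.0, 151.0, 151.0]
```

Contact came at reported z ≈ -38, so real tip height = reported z + 38. I'll redo the batten grasp with that offset.

Request:
{"method": "arm_command", "body": {"deltas": [[[1,0,-40,0,0,0,0],[1,0,-40,0,0,0,0],[1,-16,0,-30,0,0,0],[1,-15,0,-29,0,0,0],[1,0,0,0,0,0,0]]]}}

```text
clock: 7.05
tool_pos: [543.5, 46.9, 44.6]
tcp_rot: [-0.081, 0.706, -0.7, 0.073]
ft_force: [0.3, 0.6, -0.1]
finger_gap: 37.1
```

Request:
{"method": "arm_command", "body": {"deltas": [[[1,0,0,0,0,0,0],[1,0,0,0,0,0,0],[1,0,0,0,0,0,0],[1,0,0,0,0,0,0],[1,0,0,0,0,0,0]]]}}

```text
clock: 7.55
tool_pos: [542.4, 44.7, 43.5]
tcp_rot: [-0.081, 0.706, -0.7, 0.072]
ft_force: [-0.1, -0.6, -0.6]
finger_gap: 77.0
```

```bash
python3 - <<'E'
from h import *
need([543.5,45.4,-26],-77.6)
E
```

```text
tcp [542.4  44.7  43.5] d_tool [-2.1 69.5  0.2] turn8 [0.07 0.   0.09] F [-0.14 -0.58 -0.58] gap 77.0 t 7.55 jaw -77.6
```

Small tilt corrected; descending and closing.

Request:
{"method": "arm_command", "body": {"deltas": [[[1,-2,20,0,0.07,0,0.09],[1,0,24,0,0,0,0],[1,0,20,0,0,0,0],[1,0,0,0,0,0,0],[-1,0,0,0,0,0,0]]]}}

```text
clock: 8.05
tool_pos: [544.9, 43.7, -21.3]
tcp_rot: [0.075, -0.703, 0.703, -0.077]
ft_force: [0.6, 1.0, 0.1]
finger_gap: 88.7
```

Request:
{"method": "arm_command", "body": {"deltas": [[[-1,0,0,0,0,0,0],[-1,0,0,0,0,0,0],[-1,0,0,0,0,0,0],[-1,0,0,0,0,0,0],[-1,0,0,0,0,0,0]]]}}

```text
clock: 8.55
tool_pos: [546.7, 43.5, -17.8]
tcp_rot: [0.073, -0.703, 0.704, -0.078]
ft_force: [0.1, 0.3, -0.0]
finger_gap: 49.4
```

Request:
{"method": "arm_command", "body": {"deltas": [[[-1,0,0,0,0,0,0],[-1,0,0,0,0,0,0],[-1,0,0,0,0,0,0]]]}}

```text
clock: 8.85
tool_pos: [546.8, 43.6, -17.6]
tcp_rot: [0.073, -0.703, 0.704, -0.078]
ft_force: [0.3, -0.4, 0.0]
finger_gap: 34.8
```

Request:
{"method": "arm_command", "body": {"deltas": [[[-1,0,-15,0,0,0,0],[-1,0,-25,0,0,0,0],[-1,0,-30,0,0,0,0],[-1,0,-30,0,0,0,0],[-1,0,-10,0,0,0,0]]]}}

```text
clock: 9.35
tool_pos: [544.5, 43.6, 97.8]
tcp_rot: [0.074, -0.703, 0.703, -0.077]
ft_force: [-0.7, -1.5, -2.2]
finger_gap: 35.0
```

```bash
python3 - <<'E'
from h import *
need([513,410,90],-78.6)
E
```

```text
tcp [544.5  43.6  97.8] d_tool [ -47.1    7.4 -364.7] turn8 [-0.01  0.11 -0.03] F [-0.69 -1.48 -2.22] gap 35.0 t 9.35 jaw -77.72
```

Request:
{"method": "arm_command", "body": {"deltas": [[[-1,-5,0,-40,0,0.11,0],[-1,-5,0,-40,0,0,0],[-1,-5,0,-40,0,0,0],[-1,-5,0,-40,0,0,0],[-1,-5,0,-40,0,0,0]]]}}

```text
clock: 9.85
tool_pos: [529.5, 246.8, 99.7]
tcp_rot: [0.065, -0.703, 0.705, -0.07]
ft_force: [0.7, 0.3, -0.7]
finger_gap: 34.8
```

Request:
{"method": "arm_command", "body": {"deltas": [[[-1,-5,0,-40,0,0,0],[-1,-5,0,-40,0,0,0],[-1,-5,0,-40,0,0,0],[-1,0,0,-20,0,0,0],[-1,0,0,0,0,0,0]]]}}

```text
clock: 10.35
tool_pos: [513.4, 396.7, 96.6]
tcp_rot: [0.068, -0.703, 0.705, -0.07]
ft_force: [-0.2, 0.1, -2.0]
finger_gap: 35.0
```

```bash
python3 - <<'E'
from h import *
need([513,410,-12],-78.6)
E
```

```text
tcp [513.4 396.7  96.6] d_tool [ -1.9 108.6 -13.6] turn8 [-0.03 -0.03 -0.02] F [-0.23  0.06 -1.95] gap 35.0 t 10.35 jaw -78.82
```

Request:
{"method": "arm_command", "body": {"deltas": [[[-1,-2,25,-13,0,0,0],[-1,0,30,0,0,0,0],[-1,0,25,0,0,0,0],[-1,0,15,0,0,0,0],[-1,0,0,0,0,0,0]]]}}

```text
clock: 10.85
tool_pos: [513.4, 406.9, -2.2]
tcp_rot: [0.068, -0.702, 0.705, -0.069]
ft_force: [0.2, 0.2, -0.9]
finger_gap: 34.9
```

Request:
{"method": "arm_command", "body": {"deltas": [[[-1,0,2,0,0,0,0],[-1,0,0,0,0,0,0]]]}}

```text
clock: 11.05
tool_pos: [514.4, 406.4, -2.7]
tcp_rot: [0.067, -0.702, 0.705, -0.07]
ft_force: [-1.2, 1.1, -0.9]
finger_gap: 34.7
```

Request:
{"method": "arm_command", "body": {"deltas": [[[-1,0,7,0,0,0,0],[-1,0,0,0,0,0,0],[-1,0,3,0,0,0,0],[-1,0,0,0,0,0,0]]]}}

```text
clock: 11.45
tool_pos: [515.7, 407.1, -10.6]
tcp_rot: [0.066, -0.703, 0.704, -0.071]
ft_force: [0.3, 0.1, -2.3]
finger_gap: 34.7
```

Request:
{"method": "arm_command", "body": {"deltas": [[[-1,0,3,0,0,0,0],[-1,0,0,0,0,0,0]]]}}

```text
clock: 11.65
tool_pos: [516.0, 407.3, -13.4]
tcp_rot: [0.066, -0.703, 0.704, -0.071]
ft_force: [0.1, -0.2, -1.6]
finger_gap: 35.1
```

Request:
{"method": "arm_command", "body": {"deltas": [[[-1,0,2,0,0,0,0],[-1,0,0,0,0,0,0]]]}}

```text
clock: 11.85
tool_pos: [516.5, 407.6, -13.3]
tcp_rot: [0.065, -0.703, 0.704, -0.072]
ft_force: [-0.1, 0.4, -1.0]
finger_gap: 35.1
```

Request:
{"method": "arm_command", "body": {"deltas": [[[0.2,0,0,0,0,0,0],[0.2,0,0,0,0,0,0],[0.2,0,0,0,0,0,0],[0.2,0,0,0,0,0,0],[0.2,0,0,0,0,0,0]]]}}

```text
clock: 12.35
tool_pos: [516.5, 407.7, -13.4]
tcp_rot: [0.065, -0.704, 0.704, -0.072]
ft_force: [0.5, 0.7, 0.5]
finger_gap: 56.1
```

Request:
{"method": "arm_command", "body": {"deltas": [[[0.2,0,-20,0,0,0,0],[0.2,0,-40,0,0,0,0],[0.2,0,-40,0,0,0,0],[0.2,0,-20,0,0,0,0],[0.2,0,0,0,0,0,0]]]}}

```text
clock: 12.85
tool_pos: [514.6, 407.1, 109.0]
tcp_rot: [0.066, -0.703, 0.705, -0.071]
ft_force: [-0.4, -0.3, -0.5]
finger_gap: 56.7
```

```bash
python3 - <<'E'
from h import *
im,d,W=cam("scene"); rect(W,(44,56),(515,408),90); rect(W,(36,50),(516,-151),115)
im,d,W=cam("wrist"); rect(W,(44,56),(515,408),90)
a=np.radians(188.06); need([514.6,-152.9,90],8.06)
E
```

```text
1038 c [516.5 408.7] s [123.9  35.1] a 10.99 z 50.2
2221 c [ 517.9 -151.5] s [ 94.5 182.2] a 8.71 z 42.6
5634 c [513.5 408. ] s [120.7  35. ] a 11.0 z 48.9
tcp [513.6 406.4 105.6] d_tool [106.7  18.1 548.9] turn8 [ -0.04 -10.87   0.02] F [-0.41 -0.55 -0.4 ] gap 56.1 t 12.95 jaw -78.91
```

Request:
{"method": "arm_command", "body": {"deltas": [[[1,9,0,50,0,0,0],[1,9,0,50,0,0,0],[1,9,0,50,0,0,0],[1,9,0,50,0,0,0],[1,9,0,50,0,0,0]]]}}

```text
clock: 13.45
tool_pos: [512.4, 155.9, 95.9]
tcp_rot: [0.075, -0.701, 0.706, -0.067]
ft_force: [1.2, 0.1, 1.2]
finger_gap: 92.1
```

Request:
{"method": "arm_command", "body": {"deltas": [[[1,9,0,50,0,0,0],[1,9,0,50,0,0,0],[1,9,0,50,0,0,0],[1,9,0,50,0,0,0],[1,9,0,50,0,0,0]]]}}

```text
clock: 13.95
tool_pos: [512.1, -93.7, 89.5]
tcp_rot: [0.08, -0.701, 0.706, -0.063]
ft_force: [0.6, 0.6, 0.1]
finger_gap: 94.1
```

Request:
{"method": "arm_command", "body": {"deltas": [[[1,0,0,0,0,-1,0],[1,0,0,0,0,-1,0],[1,0,0,0,0,-1,0],[1,0,0,0,0,-1,0],[1,0,0,0,0,-1,0]]]}}

```text
clock: 14.45
tool_pos: [506.6, -100.0, 79.4]
tcp_rot: [-0.325, 0.639, -0.63, 0.299]
ft_force: [0.1, 0.2, -0.0]
finger_gap: 94.1
```

Request:
{"method": "arm_command", "body": {"deltas": [[[1,0,0,0,0,-1,0],[1,0,0,0,0,-1,0],[1,0,0,0,0,-1,0],[1,0,0,0,0,-1,0],[1,0,0,0,0,-1,0]]]}}

```text
clock: 14.95
tool_pos: [501.4, -98.8, 69.4]
tcp_rot: [0.531, -0.495, 0.468, -0.504]
ft_force: [0.6, 0.9, 0.1]
finger_gap: 94.1
```

```bash
python3 - <<'E'
from h import *
need([521.6,-202.4,70],8.06)
E
```

```text
tcp [501.4 -98.8  69.4] d_tool [104.8  -1.6  12.6] turn8 [ 0.39 -0.49 -0.03] F [0.6  0.93 0.08] gap 94.1 t 14.95 jaw 4.12
```

Request:
{"method": "arm_command", "body": {"deltas": [[[1,0,0,0,0.39,-0.49,0],[1,35,0,3,0,0,0],[1,35,0,3,0,0,0],[1,27,0,3,0,0,0],[1,0,0,0,0,0,0]]]}}

```text
clock: 15.45
tool_pos: [520.4, -194.1, 58.7]
tcp_rot: [0.536, -0.466, 0.455, -0.536]
ft_force: [0.1, 0.5, -0.2]
finger_gap: 93.9
```

```bash
cat >> h.py <<'E'
def look(fn,c,r=120):
    o=env.get_obs(); im,d,W=cam("wrist"); cv2.imwrite(fn,im); rect(W,(36,50),c,r)
    A=R.from_quat(o["tcp_rot"]); T=(W-o["tool_pos"])@A.as_matrix()  # tool coords
    f=(T[...,1]<-38)&(T[...,1]>-70)&(abs(T[...,0])<20)
    for s in(1,-1):
        q=T[f&(np.sign(T[...,2])==s)]
        print("finger",s,len(q),"z",np.percentile(s*q[:,2],[1,5,50,95,99]).round(1),"x",np.percentile(q[:,0],[5,95]).round(1),"ytip",np.percentile(q[:,1],98).round(1)) if len(q) else 0
    m=(W[...,2]>38)&(W[...,2]<48)&(np.hypot(W[...,0]-c[0],W[...,1]-c[1])<r); q=T[m]
    for x0 in range(-100,60,20):
        e=q[(abs(q[:,0]-x0)<4)]
        if len(e)>30: print("mould edges x",x0,np.percentile(e[:,2],[0.5,99.5]).round(1))
    return im,d,W,T
E
python3 - <<'E'
from h import *
look("pics/m5.png",(515,-152)); need([521.6,-202.4,70],8.06)
E
```

```text
32341 c [ 514.9 -153.2] s [ 90.3 180. ] a 8.03 z 41.9
finger 1 997 z [46.  46.2 46.7 56.6 57.9] x [-10.2   5.9] ytip -39.5
finger -1 997 z [47.2 47.3 47.9 57.7 59. ] x [-10.2   5.9] ytip -39.8
mould edges x -100 [-42.6  45.5]
mould edges x -80 [-43.   45.4]
mould edges x -60 [-43.5  45.4]
mould edges x -40 [-43.5  45.1]
mould edges x -20 [-43.6  45. ]
mould edges x 0 [-43.7  44.4]
mould edges x 20 [-43.8  44.4]
mould edges x 40 [-44.4  44.3]
tcp [ 519.9 -192.7   58.4] d_tool [  9.7 -11.7   0.1] turn8 [ 0.08  0.08 -0.09] F [ 0.45  0.37 -0.64] gap 94.1 t 15.5 jaw 8.7
```

View pics/m5.png

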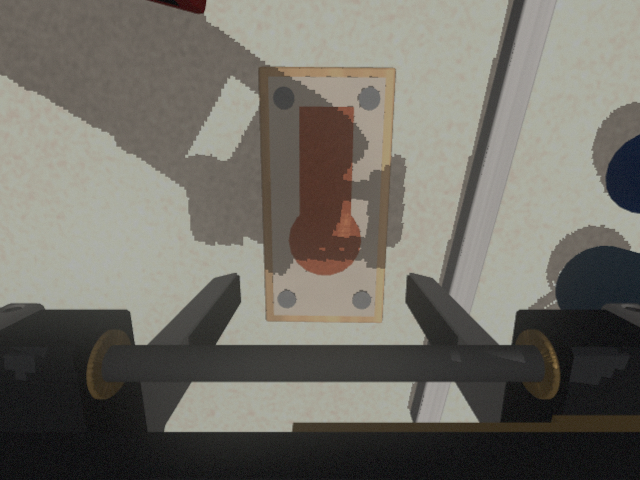

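Mould seen at about (325,195), with the fingers at (230,280) and (418,280) straddling its rear. Residual offset is about 0.8 mm. I'll correct it, go lower and re-measure.

Request:
{"method": "arm_command", "body": {"deltas": [[[1,9,12,0.8,0.08,0.08,-0.09],[1,0,12,0,0,0,0],[1,0,9,0,0,0,0],[1,0,0,0,0,0,0]]]}}

```text
clock: 15.9
tool_pos: [519.5, -197.4, 20.2]
tcp_rot: [0.535, -0.465, 0.461, -0.534]
ft_force: [0.1, 0.4, 0.1]
finger_gap: 94.1
```

```bash
python3 - <<'E'
from h import *
look("pics/m6.png",(515,-152)); need([521.6,-202.4,-13],8.06)
E
```

```text
46257 c [ 514.9 -153.3] s [ 90.4 179.8] a 8.03 z 41.9
finger 1 1001 z [46.1 46.2 46.8 56.7 58. ] x [-10.2   6. ] ytip -39.6
finger -1 985 z [47.2 47.4 47.9 57.7 59. ] x [-10.2   5.9] ytip -39.4
mould edges x -100 [-42.4  45.8]
mould edges x -80 [-42.5  45.7]
mould edges x -60 [-42.4  45.8]
mould edges x -40 [-42.5  45.8]
mould edges x -20 [-42.5  45.7]
mould edges x 0 [-42.6  45.6]
mould edges x 20 [-42.5  45.4]
mould edges x 40 [-42.6  45.5]
tcp [ 519.8 -197.5   20.9] d_tool [ 5.2 33.8  1.2] turn8 [ 0.03  0.01 -0.02] F [ 0.7  -0.09 -0.46] gap 93.8 t 15.95 jaw 8.16
```

Request:
{"method": "arm_command", "body": {"deltas": [[[1,5,0,2.1,0.03,0,0],[1,0,0,0,0,0,0],[1,0,6,0,0,0,0],[1,0,0,0,0,0,0]]]}}

```text
clock: 16.35
tool_pos: [523.7, -202.1, 15.7]
tcp_rot: [-0.533, 0.463, -0.463, 0.536]
ft_force: [0.1, 1.0, -0.7]
finger_gap: 94.1
```

```bash
python3 - <<'E'
from h import *
look("pics/m7.png",(515,-152)); need([521.6,-202.4,-13],8.06)
E
```

```text
49253 c [ 514.9 -152.8] s [ 90.3 180.3] a 8.1 z 41.9
finger 1 1002 z [46.1 46.2 46.7 56.7 58. ] x [-10.2   6. ] ytip -39.8
finger -1 997 z [47.2 47.4 47.9 57.8 59. ] x [-10.2   6. ] ytip -39.6
mould edges x -100 [-45.6  42.5]
mould edges x -80 [-45.6  42.5]
mould edges x -60 [-45.7  42.4]
mould edges x -40 [-45.8  42.2]
mould edges x -20 [-46.   42.2]
mould edges x 0 [-45.9  42.2]
mould edges x 20 [-45.8  42.1]
mould edges x 40 [-46.   42.1]
tcp [ 523.9 -202.2   16.2] d_tool [-0.1 29.2 -2.4] turn8 [-0.02  0.02 -0.01] F [-0.74 -0.09  0.41] gap 94.1 t 16.4 jaw 8.22
```

Request:
{"method": "arm_command", "body": {"deltas": [[[1,0,0,-1.3,0,0,0],[1,0,0,0,0,0,0],[1,0,4,0,0,0,0],[1,0,0,0,0,0,0]]]}}

```text
clock: 16.8
tool_pos: [522.7, -202.5, 12.2]
tcp_rot: [-0.533, 0.463, -0.463, 0.536]
ft_force: [-0.4, 0.0, 0.8]
finger_gap: 94.1
```

```bash
python3 - <<'E'
from h import *
look("pics/m8.png",(515,-152)); need([521.6,-202.4,-13],8.06)
E
```

```text
51190 c [ 514.9 -153.2] s [ 90.4 180.8] a 8.07 z 41.9
finger 1 1001 z [46.1 46.2 46.7 56.7 57.9] x [-10.2   5.9] ytip -39.5
finger -1 1000 z [47.2 47.3 47.9 57.8 59.1] x [-10.2   5.9] ytip -39.5
mould edges x -100 [-44.6  43.7]
mould edges x -80 [-44.6  43.5]
mould edges x -60 [-44.7  43.5]
mould edges x -40 [-44.5  43.6]
mould edges x -20 [-44.8  43.6]
mould edges x 0 [-44.7  43.3]
mould edges x 20 [-44.7  43.3]
mould edges x 40 [-45.   43.2]
tcp [ 522.9 -202.5   12.5] d_tool [-0.3 25.5 -1.3] turn8 [-0.03  0.02 -0.01] F [ 0.18 -0.48  0.27] gap 93.9 t 16.85 jaw 8.21
```

Centred to 0.1 mm. Descending in gentle steps.

Request:
{"method": "arm_command", "body": {"deltas": [[[1,0,5,0,0,0,0],[1,0,0,0,0,0,0],[1,0,4,0,0,0,0],[1,0,0,0,0,0,0]]]}}

```text
clock: 17.25
tool_pos: [522.9, -202.5, 2.6]
tcp_rot: [-0.533, 0.463, -0.463, 0.536]
ft_force: [0.1, -0.3, -0.5]
finger_gap: 93.8
```

Request:
{"method": "arm_command", "body": {"deltas": [[[1,0,3,0,0,0,0],[1,0,0,0,0,0,0]]]}}

```text
clock: 17.45
tool_pos: [522.8, -202.5, -0.7]
tcp_rot: [-0.533, 0.463, -0.463, 0.536]
ft_force: [-0.1, -0.6, 0.6]
finger_gap: 93.8
```

```bash
python3 - <<'E'
from h import *
need([521.6,-202.4,-12],8.06)
E
```

```text
tcp [ 522.8 -202.5   -0.7] d_tool [-0.2 11.3 -1.2] turn8 [-0.02  0.02 -0.01] F [-0.14 -0.58  0.62] gap 93.8 t 17.45 jaw 8.22
```

Request:
{"method": "arm_command", "body": {"deltas": [[[1,0,6,0,0,0,0],[1,0,0,0,0,0,0],[1,0,5,0,0,0,0],[1,0,0,0,0,0,0]]]}}

```text
clock: 17.85
tool_pos: [522.8, -202.4, -12.7]
tcp_rot: [-0.533, 0.463, -0.463, 0.536]
ft_force: [-0.1, -0.3, -0.9]
finger_gap: 93.7
```

Request:
{"method": "arm_command", "body": {"deltas": [[[-1,0,0,0,0,0,0],[-1,0,0,0,0,0,0],[-1,0,0,0,0,0,0]]], "grip_force": 25}}

```text
clock: 18.15
tool_pos: [522.8, -202.5, -12.7]
tcp_rot: [-0.533, 0.463, -0.463, 0.536]
ft_force: [0.8, 0.0, -1.1]
finger_gap: 89.3
```

```bash
python3 - <<'E'
from h import *
need([572,-200,-12],-0.3)
E
```

```text
tcp [ 522.8 -202.5  -12.7] d_tool [ 4.6 -0.6 49. ] turn8 [-0.02  1.07 -0.01] F [ 0.83  0.04 -1.06] gap 89.3 t 18.15 jaw 8.23
```

Request:
{"method": "arm_command", "body": {"deltas": [[[-1,0,0,5,0,0.35,0],[-1,0,0,5,0,0.35,0],[-1,0,0,5,0,0.3,0],[-1,0,0,5,0,0,0],[-1,0,0,0,0,0,0]]]}}

```text
clock: 18.65
tool_pos: [541.4, -200.7, -12.5]
tcp_rot: [-0.5, 0.501, -0.499, 0.5]
ft_force: [2.7, 0.9, -2.6]
finger_gap: 89.7
```

```bash
cat >> h.py <<'E'
def fence(c):
    im,d,W=cam("wrist"); rect(W,(36,48),c,115)
    P=W.reshape(-1,3)
    for y0 in range(-280,100,40):
        q=P[(abs(P[:,1]-y0)<8)&(P[:,2]>14)&(P[:,2]<25)&(P[:,0]>590)&(P[:,0]<680)]
        m=P[(abs(P[:,1]-y0)<8)&(P[:,2]>37)&(P[:,2]<48)&(P[:,0]>440)&(P[:,0]<660)]
        print(y0,"fence x",np.percentile(q[:,0],[2,98]).round(1) if len(q)>30 else None,"mould x",np.percentile(m[:,0],[1,99]).round(1) if len(m)>30 else None)
    return im,W
E
python3 - <<'E'
from h import *
need([580,-200,-12],-0.3); o=env.get_obs(); fence(o["tool_pos"][:2]+[0,50])
E
```

```text
tcp [ 541.4 -200.7  -12.5] d_tool [-0.7 -0.5 38.6] turn8 [ 0.01  0.04 -0.02] F [ 2.74  0.86 -2.59] gap 89.7 t 18.65 jaw 0.02
64144 c [ 540.6 -145. ] s [113.8 165.5] a 0.25 z 42.2
-280 fence x [624.3 631.8] mould x None
-240 fence x [639.7 646.9] mould x None
-200 fence x [625. 646.] mould x [495.9 585.9]
-160 fence x [625.3 646.4] mould x [497.3 584.6]
-120 fence x [625.5 646.5] mould x [497.4 584.6]
-80 fence x [625.7 646.7] mould x [497.4 584.7]
-40 fence x None mould x None
0 fence x None mould x None
40 fence x None mould x None
80 fence x None mould x None
```

Request:
{"method": "arm_command", "body": {"deltas": [[[-1,0,0,8,0,0.04,0],[-1,0,0,9,0,0,0],[-1,0,0,9,0,0,0],[-1,0,0,7,0,0,0],[-1,0,0,0,0,0,0]]]}}

```text
clock: 19.2
tool_pos: [572.8, -201.1, -12.3]
tcp_rot: [-0.5, 0.503, -0.499, 0.498]
ft_force: [3.2, 0.2, -3.1]
finger_gap: 90.1
```

```bash
python3 - <<'E'
from h import *
need([580,-200,-12],-0.33); o=env.get_obs(); fence(o["tool_pos"][:2]+[0,50])
E
```

```text
tcp [ 572.8 -201.1  -12.3] d_tool [-1.1 -0.4  7.2] turn8 [ 0.04  0.02 -0.02] F [ 3.16  0.19 -3.07] gap 90.1 t 19.2 jaw -0.19
64118 c [ 572.6 -145.4] s [165.3 113.6] a 89.88 z 42.3
-280 fence x [624.8 645.7] mould x None
-240 fence x [624.9 633.7] mould x None
-200 fence x [625.4 646.5] mould x [527.5 617.5]
-160 fence x [625.5 646.4] mould x [529.  616.3]
-120 fence x [625.7 646.7] mould x [529.3 616.5]
-80 fence x [625.9 646.9] mould x [529.3 616.7]
-40 fence x None mould x None
0 fence x None mould x None
40 fence x None mould x None
80 fence x None mould x None
```

Request:
{"method": "arm_command", "body": {"deltas": [[[-1,0,0.4,5,0,0.02,0],[-1,0,0,0,0,0,0]]]}}

```text
clock: 19.45
tool_pos: [576.9, -201.2, -12.4]
tcp_rot: [-0.499, 0.504, -0.499, 0.498]
ft_force: [2.4, 0.9, -3.2]
finger_gap: 89.3
```

Request:
{"method": "arm_command", "body": {"deltas": [[[-1,0,0,1,0,0,0],[-1,0,0,0,0,0,0]]]}}

```text
clock: 19.65
tool_pos: [577.1, -201.3, -12.3]
tcp_rot: [-0.5, 0.504, -0.499, 0.497]
ft_force: [2.3, 0.2, -2.4]
finger_gap: 89.9
```

Request:
{"method": "arm_command", "body": {"deltas": [[[-1,0,0,1,0,0,0],[-1,0,0,0,0,0,0]]]}}

```text
clock: 19.85
tool_pos: [577.4, -201.3, -12.3]
tcp_rot: [-0.5, 0.505, -0.498, 0.497]
ft_force: [2.4, 1.5, -1.8]
finger_gap: 89.9
```

Request:
{"method": "arm_command", "body": {"deltas": [[[-1,0,0,2,0,0,0],[-1,0,0,0,0,0,0]]]}}

```text
clock: 20.05
tool_pos: [578.9, -201.3, -12.3]
tcp_rot: [-0.5, 0.505, -0.498, 0.497]
ft_force: [1.4, 0.8, -1.9]
finger_gap: 90.2
```

Request:
{"method": "arm_command", "body": {"deltas": [[[-1,0,0,2,0,0,0],[-1,0,0,0,0,0,0]]]}}

```text
clock: 20.25
tool_pos: [580.6, -201.4, -12.2]
tcp_rot: [-0.5, 0.505, -0.498, 0.497]
ft_force: [1.1, 0.7, -0.4]
finger_gap: 90.0
```

```bash
python3 - <<'E'
from h import *
need([580,-200,-12],-0.33); o=env.get_obs(); print(o["torque"]); fence(o["tool_pos"][:2]+[0,50])
E
```

```text
tcp [ 580.6 -201.4  -12.2] d_tool [-1.4 -0.2 -0.6] turn8 [ 0.08  0.   -0.02] F [ 1.12  0.74 -0.45] gap 90.0 t 20.25 jaw -0.3
[ 0.05904367 -0.6339797   0.13531709]
64125 c [ 580.9 -145.8] s [165.5 113.7] a 89.61 z 42.5
-280 fence x [624.7 645.7] mould x None
-240 fence x [630.2 641.2] mould x None
-200 fence x [631.  646.9] mould x [535.5 628. ]
-160 fence x [630.6 646.6] mould x [537.1 624.4]
-120 fence x [630.9 647. ] mould x [537.3 624.5]
-80 fence x [631.  647.1] mould x [537.5 624.7]
-40 fence x None mould x None
0 fence x None mould x None
40 fence x None mould x None
80 fence x None mould x None
```

Request:
{"method": "arm_command", "body": {"deltas": [[[-1,0,0.2,1,0.08,0,0.02],[-1,0,0,0,0,0,0]]]}}

```text
clock: 20.5
tool_pos: [581.0, -201.2, -12.7]
tcp_rot: [-0.497, 0.503, -0.5, 0.5]
ft_force: [0.1, -0.1, -0.2]
finger_gap: 90.2
```

Request:
{"method": "arm_command", "body": {"deltas": [[[-1,0,0,1.5,0,0,0],[-1,0,0,0,0,0,0]]]}}

```text
clock: 20.7
tool_pos: [580.9, -201.2, -12.6]
tcp_rot: [-0.498, 0.504, -0.499, 0.5]
ft_force: [2.6, 0.8, -1.3]
finger_gap: 89.9
```

Request:
{"method": "arm_command", "body": {"deltas": [[[-1,0,0,1.5,0,0,0],[-1,0,0,0,0,0,0]]]}}

```text
clock: 20.9
tool_pos: [580.7, -201.1, -12.6]
tcp_rot: [-0.498, 0.505, -0.498, 0.499]
ft_force: [2.7, 0.8, -1.3]
finger_gap: 89.5
```

The fence blocks further +x travel, so the mould is seated against it. Now sliding along towards the hood.

Request:
{"method": "arm_command", "body": {"deltas": [[[-1,-10,0,0.4,0.03,0,0.02],[-1,-18,0,0.4,0,0,0],[-1,-18,0,0.4,0,0,0],[-1,-18,0,0.4,0,0,0],[-1,-18,0,0.4,0,0,0]]]}}

```text
clock: 21.4
tool_pos: [581.2, -123.5, -12.7]
tcp_rot: [-0.498, 0.504, -0.5, 0.497]
ft_force: [-5.2, -7.5, 2.1]
finger_gap: 89.8
```

```bash
python3 - <<'E'
from h import *
need([582,0,-12.7],-0.33); o=env.get_obs(); fence(o["tool_pos"][:2]+[0,50])
E
```

```text
tcp [ 581.2 -123.5  -12.7] d_tool [-123.5    0.4   -0.2] turn8 [ 0.04 -0.02 -0.02] F [-5.18 -7.51  2.13] gap 89.8 t 21.4 jaw -0.46
64232 c [581.3 -68. ] s [165.3 113.6] a 89.3 z 42.1
-280 fence x None mould x None
-240 fence x None mould x None
-200 fence x [625.2 646.1] mould x None
-160 fence x [630.5 641.6] mould x None
-120 fence x [631.  647.1] mould x [528.1 633.9]
-80 fence x [631.  647.1] mould x [537.5 624.7]
-40 fence x [631.4 647.3] mould x [537.7 625. ]
0 fence x [631.6 647.7] mould x [538.1 625.3]
40 fence x None mould x None
80 fence x None mould x None
```

Request:
{"method": "arm_command", "body": {"deltas": [[[-1,-18,0,0.3,0.04,0,0.02],[-1,-18,0,0.3,0,0,0],[-1,-18,0,0.3,0,0,0],[-1,-18,0,0.3,0,0,0],[-1,-18,0,0.3,0,0,0]]]}}

```text
clock: 21.95
tool_pos: [581.9, -32.2, -12.9]
tcp_rot: [-0.499, 0.502, -0.501, 0.498]
ft_force: [-5.3, -7.5, 2.4]
finger_gap: 89.8
```

Request:
{"method": "arm_command", "body": {"deltas": [[[-1,-10,0,0.3,0.03,0,0.02],[-1,-10,0,0.3,0,0,0],[-1,-8,0,0.3,0,0,0],[-1,-6,0,0.3,0,0,0]]]}}

```text
clock: 22.35
tool_pos: [582.2, 1.8, -12.9]
tcp_rot: [0.499, -0.501, 0.502, -0.498]
ft_force: [-3.2, -7.3, 2.4]
finger_gap: 89.9
```

```bash
python3 - <<'E'
from h import *
need([582,34,-12.7],-0.33); o=env.get_obs(); fence(o["tool_pos"][:2]+[0,50])
E
```

```text
tcp [582.2   1.8 -12.9] d_tool [-32.2  -0.2  -0.4] turn8 [-0.    0.    0.01] F [-3.15 -7.32  2.44] gap 89.9 t 22.35 jaw -0.31
63910 c [581.5  57.2] s [164.5 113.5] a 89.87 z 42.0
-280 fence x None mould x None
-240 fence x None mould x None
-200 fence x None mould x None
-160 fence x None mould x None
-120 fence x None mould x None
-80 fence x [625.9 646.9] mould x None
-40 fence x [631.7 643.1] mould x None
0 fence x [639.5 648.2] mould x [536.6 626.5]
40 fence x [631.9 647.9] mould x [538.1 625.3]
80 fence x [632.  648.1] mould x [538.3 625.4]
```

Request:
{"method": "arm_command", "body": {"deltas": [[[-1,-8,0,0.3,0,0,0],[-1,-6,0,0.3,0,0,0],[-1,-5,0,0.3,0,0,0],[-1,-4,0,0.3,0,0,0],[-1,-4,0,0.3,0,0,0]]]}}

```text
clock: 22.9
tool_pos: [582.2, 25.7, -12.8]
tcp_rot: [0.501, -0.5, 0.503, -0.496]
ft_force: [-4.9, -9.4, 4.1]
finger_gap: 89.8
```

Request:
{"method": "arm_command", "body": {"deltas": [[[-1,-3,0,0.2,0,0,0],[-1,-3,0,0.2,0,0,0],[-1,-3,0,0.2,0,0,0]]]}}

```text
clock: 23.2
tool_pos: [582.2, 32.4, -12.8]
tcp_rot: [0.503, -0.499, 0.504, -0.494]
ft_force: [-5.0, -8.7, 2.4]
finger_gap: 89.5
```

Request:
{"method": "arm_command", "body": {"deltas": [[[-1,-3,0,0.2,0,0,0],[-1,-3,0,0.2,0,0,0],[-1,-3,0,0.2,0,0,0]]]}}

```text
clock: 23.5
tool_pos: [582.2, 38.7, -12.8]
tcp_rot: [0.504, -0.499, 0.505, -0.493]
ft_force: [-5.0, -8.5, 2.8]
finger_gap: 89.8
```

```bash
python3 - <<'E'
from h import *
need([582,60,-12.7],-0.33)
E
```

```text
tcp [582.2  38.7 -12.8] d_tool [-21.3  -0.5  -0.3] turn8 [ 0.04 -0.    0.12] F [-5.03 -8.48  2.82] gap 89.8 t 23.5 jaw -0.36
```

Request:
{"method": "arm_command", "body": {"deltas": [[[-1,-3,0,0.2,0,0,0],[-1,-3,0,0.2,0,0,0],[-1,-3,0,0.2,0,0,0]]]}}

```text
clock: 23.8
tool_pos: [582.2, 44.9, -12.8]
tcp_rot: [0.505, -0.498, 0.505, -0.491]
ft_force: [-5.7, -8.9, 3.8]
finger_gap: 89.6
```

Request:
{"method": "arm_command", "body": {"deltas": [[[-1,-3,0,0.2,0,0,0],[-1,-3,0,0.2,0,0,0],[-1,-3,0,0.2,0,0,0]]]}}

```text
clock: 24.1
tool_pos: [582.2, 51.1, -12.8]
tcp_rot: [0.507, -0.497, 0.506, -0.49]
ft_force: [-4.4, -8.9, 4.5]
finger_gap: 89.4
```

```bash
python3 - <<'E'
from h import *
need([582,60,-12.7],-0.33); o=env.get_obs(); fence(o["tool_pos"][:2]+[0,50])
E
```

```text
tcp [582.2  51.1 -12.8] d_tool [-8.9 -0.3 -0.3] turn8 [ 0.05 -0.01  0.19] F [-4.4  -8.95  4.51] gap 89.4 t 24.1 jaw -0.41
35716 c [582.2  77.4] s [104.6 113.6] a 89.57 z 42.1
-280 fence x None mould x None
-240 fence x None mould x None
-200 fence x None mould x None
-160 fence x None mould x None
-120 fence x None mould x None
-80 fence x None mould x None
-40 fence x [626.1 647.3] mould x None
0 fence x None mould x None
40 fence x None mould x [537.7 626.2]
80 fence x [632.1 648. ] mould x [538.4 625.7]
```

Request:
{"method": "arm_command", "body": {"deltas": [[[-1,-3.5,0,0.2,0.02,0,0.1],[-1,-3.5,0,0.2,0.02,0,0.1],[-1,-3,0,0.2,0,0,0.02]]]}}

```text
clock: 24.45
tool_pos: [582.5, 59.4, -12.9]
tcp_rot: [-0.499, 0.503, -0.501, 0.498]
ft_force: [-3.6, -6.8, 3.3]
finger_gap: 89.8
```

Request:
{"method": "arm_command", "body": {"deltas": [[[-1,-3,0,0.2,0,0,0.02],[-1,-3,0,0.2,0,0,0.02],[-1,-3,0,0.2,0,0,0.02]]]}}

```text
clock: 24.75
tool_pos: [582.4, 65.8, -13.0]
tcp_rot: [-0.498, 0.504, -0.499, 0.499]
ft_force: [-4.9, -8.1, 3.4]
finger_gap: 90.4
```

Request:
{"method": "arm_command", "body": {"deltas": [[[-1,-3,0,0.2,0,0,0.02],[-1,-3,0,0.2,0,0,0.02],[-1,-3,0,0.2,0,0,0.02]]]}}

```text
clock: 25.05
tool_pos: [582.4, 72.0, -12.9]
tcp_rot: [-0.497, 0.505, -0.498, 0.499]
ft_force: [-4.2, -9.0, 3.0]
finger_gap: 89.8
```

Request:
{"method": "arm_command", "body": {"deltas": [[[-1,-3,0,0.2,0.01,0,0.02],[-1,-3,0,0.2,0,0,0.02],[-1,-3,0,0.2,0,0,0.02]]]}}

```text
clock: 25.35
tool_pos: [582.5, 78.4, -12.9]
tcp_rot: [-0.496, 0.506, -0.497, 0.5]
ft_force: [-4.8, -8.9, 3.1]
finger_gap: 90.1
```

Request:
{"method": "arm_command", "body": {"deltas": [[[-1,-3,0,0.2,0.01,0,0.02],[-1,-3,0,0.2,0,0,0.02]]]}}

```text
clock: 25.55
tool_pos: [582.5, 82.8, -13.0]
tcp_rot: [-0.495, 0.507, -0.497, 0.501]
ft_force: [-4.3, -8.7, 3.9]
finger_gap: 89.5
```

```bash
python3 - <<'E'
from h import *
need([582,100,-12.7],-0.33)
E
```

```text
tcp [582.5  82.8 -13. ] d_tool [-17.2   0.   -0.6] turn8 [ 0.03 -0.01 -0.11] F [-4.33 -8.65  3.95] gap 89.5 t 25.55 jaw -0.42
```

Request:
{"method": "arm_command", "body": {"deltas": [[[-1,-3,0,0.2,0.01,0,-0.05],[-1,-3,0,0.2,0,0,-0.05]]]}}

```text
clock: 25.75
tool_pos: [582.5, 87.1, -13.0]
tcp_rot: [-0.499, 0.503, -0.501, 0.497]
ft_force: [-3.7, -7.5, 3.7]
finger_gap: 89.7
```

Request:
{"method": "arm_command", "body": {"deltas": [[[-1,-3,0,0.2,0,0,0],[-1,-3,0,0.2,0,0,0]]]}}

```text
clock: 25.95
tool_pos: [582.6, 91.6, -13.0]
tcp_rot: [-0.5, 0.502, -0.502, 0.496]
ft_force: [-5.0, -10.1, 4.0]
finger_gap: 89.7
```

Request:
{"method": "arm_command", "body": {"deltas": [[[-1,-3,0,0.2,0,0,0],[-1,-3,0,0.2,0,0,0]]]}}

```text
clock: 26.15
tool_pos: [582.5, 95.8, -13.0]
tcp_rot: [0.501, -0.501, 0.502, -0.495]
ft_force: [-5.1, -11.4, 4.2]
finger_gap: 89.6
```

Request:
{"method": "arm_command", "body": {"deltas": [[[-1,-3,0,0.2,0,0,0]]]}}

```text
clock: 26.25
tool_pos: [582.5, 97.7, -13.0]
tcp_rot: [0.502, -0.501, 0.503, -0.494]
ft_force: [-4.6, -11.8, 4.0]
finger_gap: 89.7
```

Request:
{"method": "arm_command", "body": {"deltas": [[[-1,-3,0,0.2,0,0,0]]]}}

```text
clock: 26.35
tool_pos: [582.5, 99.5, -13.0]
tcp_rot: [0.503, -0.501, 0.503, -0.494]
ft_force: [-4.8, -12.4, 4.6]
finger_gap: 89.6
```

Request:
{"method": "arm_command", "body": {"deltas": [[[-1,-3,0,0.2,0,0,0]]]}}

```text
clock: 26.45
tool_pos: [582.5, 100.8, -13.0]
tcp_rot: [0.504, -0.5, 0.504, -0.493]
ft_force: [-6.1, -21.3, 4.6]
finger_gap: 89.7
```

Force jumped from 12 to 21 N and the advance is shrinking, so that is the solid stop. One gentle confirming press.

Request:
{"method": "arm_command", "body": {"deltas": [[[-1,-2.5,0,0.2,0,0,0]]]}}

```text
clock: 26.55
tool_pos: [582.4, 101.0, -13.0]
tcp_rot: [0.505, -0.499, 0.504, -0.492]
ft_force: [-5.3, -21.1, 5.3]
finger_gap: 89.7
```

Request:
{"method": "arm_command", "body": {"deltas": [[[-1,-2.5,0,0.2,0,0,0]]]}}

```text
clock: 26.65
tool_pos: [582.4, 101.1, -13.0]
tcp_rot: [0.506, -0.499, 0.505, -0.49]
ft_force: [-5.8, -20.2, 6.2]
finger_gap: 89.7
```

```bash
python3 - <<'E'
from h import *
need([582,101,-12.7],-0.33); im,W=fence((582,90)); P=W.reshape(-1,3)
q=P[(abs(P[:,0]-590)<25)&(P[:,2]>38)&(P[:,2]<46)&(P[:,1]<129)]; print("rear y",np.percentile(q[:,1],[0.3,1,50]))
E
```

```text
tcp [582.4 101.1 -13. ] d_tool [ 0.1 -0.3 -0.4] turn8 [ 0.07 -0.01  0.15] F [ -5.78 -20.21   6.22] gap 89.7 t 26.65 jaw -0.43
13436 c [582.2  97.8] s [ 45.1 113.8] a 89.44 z 41.9
-280 fence x None mould x None
-240 fence x None mould x None
-200 fence x None mould x None
-160 fence x None mould x None
-120 fence x None mould x None
-80 fence x None mould x None
-40 fence x None mould x None
0 fence x [626.5 647.6] mould x None
40 fence x [626.7 647.4] mould x None
80 fence x [631.8 638.3] mould x [538.2 625.8]
rear y [76.73127946 77.07734741 99.26535884]
```

Home: it's solid at about 20 N with no further advance. I'll release while keeping light pressure, then lift straight out.

Request:
{"method": "arm_command", "body": {"deltas": [[[-1,-1.5,0,0.1,0,0,0],[1,-1,0,0,0,0,0],[1,0,0,0,0,0,0],[1,0,0,0,0,0,0]]]}}

```text
clock: 27.1
tool_pos: [582.8, 102.3, -13.1]
tcp_rot: [0.506, -0.498, 0.506, -0.49]
ft_force: [0.2, -0.5, -0.3]
finger_gap: 93.8
```

```bash
python3 - <<'E'
from h import *
need([582,101,60],-0.33)
E
```

```text
tcp [582.8 102.3 -13.1] d_tool [  3.1 -73.   -1.4] turn8 [ 0.06 -0.02  0.17] F [ 0.2 -0.5 -0.3] gap 93.8 t 27.1 jaw -0.48
```

Request:
{"method": "arm_command", "body": {"deltas": [[[1,0,-8,0,0,0,0],[1,0,-10,0,0,0,0],[1,0,-20,0,0,0,0],[1,0,-30,0,0,0,0],[1,0,-30,0,0,0,0]]]}}

```text
clock: 27.6
tool_pos: [581.8, 105.4, 87.2]
tcp_rot: [0.507, -0.499, 0.504, -0.489]
ft_force: [0.1, 0.5, -0.7]
finger_gap: 94.0
```

Request:
{"method": "arm_command", "body": {"deltas": [[[-1,35,-20,0,0.06,0,0.17],[-1,35,0,0,0,0,0],[-1,20,0,0,0,0,0],[-1,0,0,0,0,0,0]]]}}

```text
clock: 28.0
tool_pos: [584.2, 14.6, 118.4]
tcp_rot: [0.496, -0.5, 0.503, -0.501]
ft_force: [0.1, 0.3, -0.4]
finger_gap: 65.2
```

```bash
python3 - <<'E'
from h import *
im,d,W=cam("wrist"); cv2.imwrite("pics/h1.png",im); P=W.reshape(-1,3)
for a,b in((30,47),):
    q=P[(P[:,0]>530)&(P[:,0]<630)&(P[:,2]>38)&(P[:,2]<46)&(P[:,1]<127)&(P[:,1]>40)]
    print(len(q),q.min(0),q.max(0)); print("rear",np.percentile(q[:,1],.3))
    for y in(65,75,90,105,115):
        e=q[abs(q[:,1]-y)<4]; print(y,np.percentile(e[:,0],[.5,99.5]).round(1) if len(e)>20 else 0)
need([490,100,60],-16.7)
i2,_,W2=cam("scene"); i2=i2.astype(int)
m=(np.hypot(W2[...,0]-460,W2[...,1]-102)<25)&(W2[...,2]>70)&(i2[...,2]>2*i2[...,0]); print("ball",m.sum(),np.median(W2[m],0))
i3=im.astype(int); m=(np.hypot(W[...,0]-460,W[...,1]-102)<35)&(W[...,2]>70)&(W[...,2]<115)&(i3[...,2]>2*i3[...,0]); print("ballw",m.sum(),W[m].min(0) if m.any() else 0,W[m].max(0) if m.any() else 0)
E
```

```text
8559 [536.90115166  60.07949296  38.00455742] [626.77229583 126.96881443  45.19271125]
rear 60.255887825326695
65 [537.6 625.7]
75 [537.1 626.3]
90 [537.7 625.8]
105 [537.4 626.3]
115 [537.9 625.9]
tcp [584.2  15.7 118.3] d_tool [-83.8  57.7 -95. ] turn8 [-0.05  2.06 -0.02] F [-0.06  0.21  0.33] gap 61.6 t 28.05 jaw -0.23
ball 71 [462.203468   103.419379   103.37807122]
ballw 1158 [442.05047941  85.80329874  90.34428198] [466.21154253 111.16359316 109.42679501]
```

View pics/h1.png

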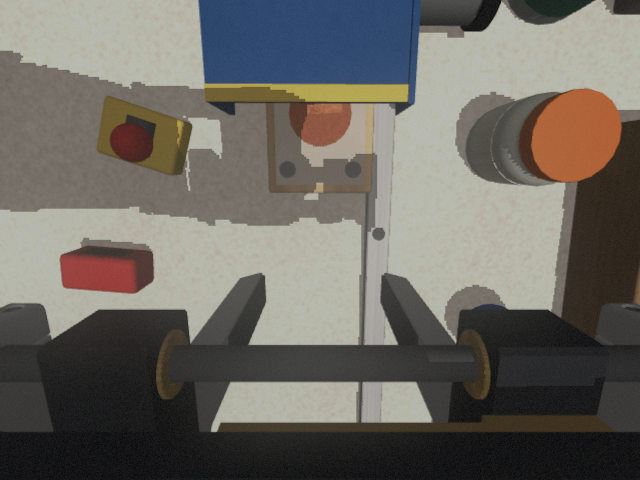

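The mould is flush on the fence with its rear at y ≈ 60, as predicted, so it stayed home. The lever ball is at about (131,142) in the picture. Lining up behind it with closed fingers.

Request:
{"method": "arm_command", "body": {"deltas": [[[-1,0,0,-25,0,0.7,0],[-1,0,0,-25,0,0.7,0],[-1,0,0,-20,0,0.66,0],[-1,0,0,0,0,0,0],[-1,0,0,0,0,0,0]]]}}

```text
clock: 28.6
tool_pos: [512.3, 28.8, 117.3]
tcp_rot: [0.419, -0.567, 0.568, -0.424]
ft_force: [1.1, 0.6, 0.6]
finger_gap: 17.1
```

```bash
python3 - <<'E'
from h import *
o=env.get_obs();im,d,W=cam("wrist");i3=im.astype(int); m=(np.hypot(W[...,0]-458,W[...,1]-102)<35)&(W[...,2]>60)&(W[...,2]<118)&(i3[...,2]>2*i3[...,0])&(i3[...,2]>2*i3[...,1]); q=W[m]
if m.any():
    from scipy.optimize import least_squares
    s=least_squares(lambda c:np.linalg.norm(q-c,axis=1)-13,[458,100,93],loss="soft_l1").x; print("ball",m.sum(),s.round(1))
m=(np.hypot(W[...,0]-425,W[...,1]-111)<50)&(W[...,2]>21)&(W[...,2]<29); rect(W,(21,29),(425,111),60)
need([490,89,46],-16.7)
E
```

```text
ball 174 [452.8  98.7  94.9]
2705 c [422.1 108.7] s [50.1 70.1] a 71.81 z 24.9
tcp [512.4  28.8 117.2] d_tool [-50.8  71.2 -39.3] turn8 [-0.04 -0.02 -0.03] F [-0.35  0.37  0.6 ] gap 13.6 t 28.65 jaw -16.85
```

Request:
{"method": "arm_command", "body": {"deltas": [[[-1,-24,0,-17,-0.04,0.17,-0.03],[-1,-24,0,-17,0,0,0],[-1,0,0,0,0,0,0],[-1,0,0,0,0,0,0]]]}}

```text
clock: 29.05
tool_pos: [496.5, 87.1, 116.9]
tcp_rot: [-0.416, 0.572, -0.571, 0.416]
ft_force: [-0.2, -0.9, 0.1]
finger_gap: 0.1
```

```bash
python3 - <<'E'
from h import *
need([493,85.5,46],-18.2)
E
```

```text
tcp [496.5  87.1 116.9] d_tool [ 2.7 70.9 -2.8] turn8 [ 0.    0.04 -0.  ] F [-0.2  -0.86  0.15] gap 0.1 t 29.05 jaw -17.88
```

Request:
{"method": "arm_command", "body": {"deltas": [[[-1,2.7,25,0,0,0.04,0],[-1,0,25,0,0,0,0],[-1,0,18,0,0,0,0],[-1,0,0,0,0,0,0]]]}}

```text
clock: 29.45
tool_pos: [498.7, 82.5, 47.1]
tcp_rot: [0.415, -0.572, 0.572, -0.416]
ft_force: [0.2, 0.8, 0.3]
finger_gap: 0.5
```

Request:
{"method": "arm_command", "body": {"deltas": [[[-1,0,0,-8,0,0,0],[-1,0,0,-8,0,0,0],[-1,0,0,-8,0,0,0]]]}}

```text
clock: 29.75
tool_pos: [476.2, 89.4, 48.8]
tcp_rot: [0.414, -0.572, 0.573, -0.416]
ft_force: [3.9, -0.8, 2.4]
finger_gap: 0.3
```

```bash
python3 - <<'E'
from h import *
need([409.8,112.7,46],-18.2)
E
```

```text
tcp [476.2  89.4  48.8] d_tool [ -1.5   2.5 -70.4] turn8 [-0.02  0.01 -0.01] F [ 3.85 -0.8   2.36] gap 0.3 t 29.75 jaw -18.11
```

Contact made (about 4 N). Pushing through the arc.

Request:
{"method": "arm_command", "body": {"deltas": [[[-1,0,0.5,-9,0,0,0],[-1,0,0,-9,0,0,0],[-1,0,0,-9,0,0,0],[-1,0,0,-9,0,0,0],[-1,0,0,-9,0,0,0]]]}}

```text
clock: 30.25
tool_pos: [430.7, 104.9, 50.3]
tcp_rot: [0.413, -0.571, 0.574, -0.418]
ft_force: [1.3, -0.3, -0.4]
finger_gap: 0.3
```

Request:
{"method": "arm_command", "body": {"deltas": [[[-1,0,0,-6,0,0,0],[-1,0,0,-6,0,0,0]]]}}

```text
clock: 30.45
tool_pos: [417.6, 109.1, 50.0]
tcp_rot: [0.413, -0.571, 0.574, -0.418]
ft_force: [0.1, 0.4, -0.2]
finger_gap: 0.5
```

```bash
python3 - <<'E'
from h import *
need([409.8,112.7,46],-18.2)
E
```

```text
tcp [417.6 109.1  50. ] d_tool [-1.   4.  -8.6] turn8 [-0.05  0.02 -0.03] F [ 0.12  0.43 -0.18] gap 0.5 t 30.45 jaw -18.04
```

Request:
{"method": "arm_command", "body": {"deltas": [[[-1,0,4,-3,0,0,0],[-1,0,0,-3,0,0,0]]]}}

```text
clock: 30.65
tool_pos: [411.1, 111.3, 45.6]
tcp_rot: [0.413, -0.571, 0.573, -0.418]
ft_force: [1.4, -0.3, 0.1]
finger_gap: 0.3
```

Request:
{"method": "arm_command", "body": {"deltas": [[[-1,0,0,-3,0,0,0]]]}}

```text
clock: 30.75
tool_pos: [409.3, 112.0, 45.8]
tcp_rot: [0.412, -0.57, 0.574, -0.419]
ft_force: [19.3, -8.3, -6.1]
finger_gap: 0.3
```

Request:
{"method": "arm_command", "body": {"deltas": [[[-1,0,0,-3,0,0,0]]]}}

```text
clock: 30.85
tool_pos: [409.4, 112.4, 46.5]
tcp_rot: [0.41, -0.568, 0.576, -0.421]
ft_force: [26.1, -8.8, -11.1]
finger_gap: 0.3
```

The lever is against its end stop, exactly where predicted. Backing off and lifting clear, then checking.

Request:
{"method": "arm_command", "body": {"deltas": [[[-1,0,0,2,0,0,0],[-1,0,0,10,0,0,0],[-1,0,0,15,0,0,0],[-1,0,-40,0,0,0,0],[-1,0,-40,0,0,0,0]]]}}

```text
clock: 31.35
tool_pos: [433.4, 102.7, 124.4]
tcp_rot: [0.414, -0.57, 0.574, -0.417]
ft_force: [0.4, -0.1, -0.1]
finger_gap: 0.6
```

Request:
{"method": "arm_command", "body": {"deltas": [[[-1,45,-20,0,0,0,0],[-1,45,0,0,0,0,0],[-1,45,0,0,0,0,0],[-1,20,0,0,0,0,0],[-1,0,0,0,0,0,0]]]}}

```text
clock: 31.85
tool_pos: [386.9, -49.6, 149.9]
tcp_rot: [0.413, -0.569, 0.575, -0.42]
ft_force: [-0.1, 0.4, -0.3]
finger_gap: 0.4
```

```bash
python3 - <<'E'
from h import *
im,d,W=cam("scene"); cv2.imwrite("pics/end.png",im); 
need([0,0,0],-18)
rect(W,(44,56),(515,408),90)
def ball(im,W):
    i=im.astype(int); m=(np.hypot(W[...,0]-425,W[...,1]-110)<60)&(W[...,2]>65)&(W[...,2]<115)&(i[...,2]>2*i[...,0])&(i[...,2]>2*i[...,1]); print("ball",m.sum(),np.median(W[m],0).round(1) if m.any() else 0)
ball(im,W)
im,d,W2=cam("wrist"); ball(im,W2)
im,d,W3=cam("side"); ball(im,W3)
P=W2.reshape(-1,3); q=P[(P[:,0]>530)&(P[:,0]<630)&(P[:,2]>38)&(P[:,2]<46)&(P[:,1]<127)&(P[:,1]>40)]
print("mould",len(q),np.percentile(q,[.3,99.7],axis=0).round(1) if len(q) else 0)
# compare with the first scene picture: height change
A=np.load("/tmp/scene0.npz"); 
for n,c in dict(bottle=(243,280),jar=(320,335),can=(374,380),mug=(212,262),tapem=(386,212),roll=(227,153),cork=(185,164)).items():
    s=np.s_[c[1]-20:c[1]+20,c[0]-20:c[0]+20]; print(n,"img diff",np.abs(W[s]-A["W"][s])[...,2].__array__().shape, np.nanmedian(np.abs(d_-A["d"][s])) if (d_:=cam.__class__ and np.load("/tmp/scene0.npz")["d"][s]*0+0) is None else "", "depth", np.nanpercentile(np.linalg.norm(W[s]-A["W"][s],axis=-1),[50,90]).round(1))
E
```

```text
tcp [387.3 -48.8 149.9] d_tool [  72.8  144.7 -385.4] turn8 [-0.09  0.02 -0.02] F [-0.36 -0.12 -0.94] gap 0.3 t 31.9 jaw -17.86
1045 c [517.1 408.8] s [124.5  35.2] a 11.1 z 50.1
ball 69 [395.3 124.1 100.7]
ball 1071 [386.6 117.5 101.6]
ball 56 [386.2 127.5 100.8]
mould 6035 [[536.6  59.9  38.1]
 [625.4 117.9  44.1]]
bottle img diff (40, 40)  depth [2. 5.]
jar img diff (40, 40)  depth [1.9 4.7]
can img diff (40, 40)  depth [1.7 4.2]
mug img diff (40, 40)  depth [2.3 5.4]
tapem img diff (40, 40)  depth [2.8 6.7]
roll img diff (40, 40)  depth [3.4 8.1]
cork img diff (40, 40)  depth [3.  7.8]
```

View pics/end.png

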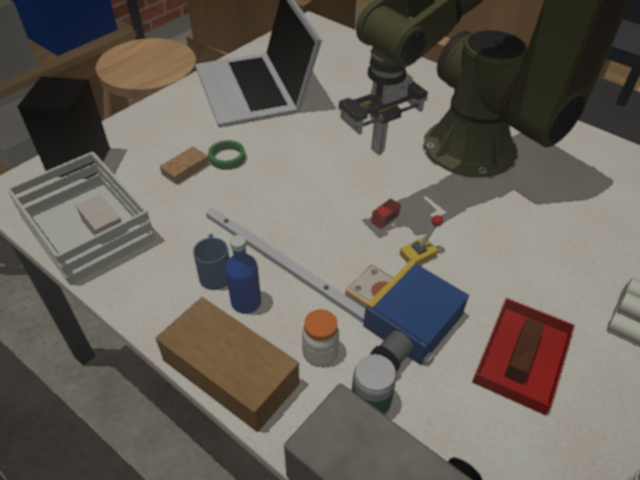

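The end picture shows the batten in the tray (524,350), the mould in the hood on the fence (370,285), the lever thrown over (437,220) and the other things where they were. Handing in.

```bash
python3 -c "
from cell import env
print(env.sign_off())"
```

```text
the job is handed in; nothing more can be done
None
```

The whole job is done in the order asked, and I handed it in at about 32 s on the robot's clock.

- **Batten:** it lies flat in the red tray, roughly centred. My first grasp closed on air because the reported TCP is about 38 mm beyond the real fingertips. I touched bare bench lightly to measure that offset and used it for everything after.
- **Mould:** gripped low and slid flat along the fence into the hood. Resistance rose slightly as the stop plate gave, then jumped to about 21 N, and two more presses moved it only 0.3 mm. Its rear edge stayed at y ≈ 60 mm after release and after the lever was thrown. The camera showed its side on the fence face to within about 1 mm.
- **Lever:** pushed over to its solid end at about 29 N. The ball ended where full on puts it, within the cameras' few mm of spread.
- **Other things:** a before-and-after comparison showed only 2–3 mm median depth difference, which I took as noise, so I believe nothing else shifted.

The cameras disagreed with each other by a few mm on the ball's position. I could not see the stop itself; "home" rests on the force and on the mould not advancing any further.

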